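# Close a watch case in the bench press

## Task

A watch is loaded in the tray of the grey bench press: push the tray fully home under the ram. Then flip the steel safety catch right over towards the front, away from the lever it blocks, and pull the T-handled lever forward as far as it goes. The lever springs back, so finish while still holding it there; leave the small things around the press where they are.

Things in the scene. Friction and masses are not known exactly. Their poses are not given: they have to be found in the camera images.
- press: fixed grey press, base 200 x 260 x 20 mm; a C-frame over the ram, 80 mm wide along y (y -40 to +40 mm), x -35 to +80 mm, 180 mm high. Origin on the table under the ram's axis. In its frame x points to its back (roughly away from the robot), y to the tray's side (the robot's left), z up. It stands turned up to 0.25 rad either way.
- tray (a joint): how far the aluminium tray (58 mm wide, top 39 mm above the table, a 42 mm watch clamped on it) is out, in m: 0 fully home against its stop, at most 0.08; it slides along +y of the press as it comes out; friction about 1.5 N and it stays where left.
- tray_post (a point): centre of the top of the upright steel post on the tray's outer end, 14 mm diameter, 50 mm tall, its top 89 mm above the table. Tray home: at (0, 115, 89) mm in the press frame, 75 mm from the C-frame's side.
- catch (a joint): angle of the safety catch in rad: 0 = on, its steel strut (76 mm long from the hinge, 10 mm wide) lies level towards the back with its end 3 to 4 mm in front of the lever's arm and stops the lever; grows as it is flipped up and over towards the press's front; 2.75 = its stop, lying forward, clear. It weighs 60 g, turns freely and falls to either side by its own weight: upright is at 1.44.
- catch_grip (a point): centre of the catch's cross pin, 12 mm diameter, 26 mm long along the press's y, 45 mm from the catch's hinge. When on it lies 136 mm above the table at (5, -115) mm; at angle a it is at x = -40 - 45 sin(a - 1.44), z = 130 + 45 cos(a - 1.44) mm in the press frame.
- catch_hinge (a point): the catch's hinge, at (-40, -115, 130) mm in the press frame, on a post (20 x 8 mm, up to 141 mm above the table) at y = -105 to -97 mm; the axis is parallel to the press's y.
- lever (a joint): angle of the lever in rad: 0 = rest, leaning back 0.30 from upright; grows as its grip is pulled to the front and down; 1.0 = its stop. A spring pulls it back, about 2.5 N at the grip at 0, rising to 7 N at 1.0.
- lever_grip (a point): centre of the lever's black cross grip (T handle), a cylinder 24 mm diameter and 44 mm long along the press's y with flat ends, 160 mm from the lever's hinge on a 12 mm round arm. At rest at (82, -115, 253) mm in the press frame; at angle a it is at x = 35 - 160 sin(a - 0.30), z = 100 + 160 cos(a - 0.30) mm; at the stop (-68, -115, 222) mm.
- lever_hinge (a point): the lever's hinge, at (35, -115, 100) mm in the press frame; axis parallel to the press's y.
- screwdriver: loose bystander: screwdriver 150 mm long, lying in front of the press (towards the robot)
- loupe: loose bystander: black eyeglass cone, 38 mm wide, 26 mm high, in front of the press's open tray; origin at the centre of its underside
- jar: loose bystander: amber jar with white lid, 44 mm wide, 60 mm high, behind the tray; origin at the centre of its underside
- oil_bottle: loose bystander: white bottle, 34 mm wide, 90 mm high, behind the press's column; origin at the centre of its underside
- spare_case: loose bystander: spare brass watch case, a 42 mm disc, 12 mm high, in front of the press on the lever side; origin at the centre of its underside
- case_ring: loose bystander: plastic ring, 56 mm outside, 14 mm high, beyond the lever side of the press; origin at the centre of its underside
- tin: loose bystander: flat round tin, 60 mm wide, 22 mm high, behind and beyond the tray; origin at the centre of its underside

How it is judged:
On the way, in this order (a step that is already met when the one before it is completed fails the run):
1. the tray is fully home, the catch still on (value of joint tray below 0.004 m and value of joint catch below 0.6 rad), for 0.2 s.
2. the catch is flipped over to the front, the lever still at rest (value of joint catch above 2.3 rad and value of joint lever below 0.15 rad and value of joint tray below 0.005 m), for 0.2 s.
3. the lever is pulled to its stop (value of joint lever above 0.88 rad and value of joint catch above 2.2 rad and value of joint tray below 0.005 m), for 0.2 s.
At the end, for the whole second after the job is handed in: the tray is home (within 5 mm), the catch lies over to the front (more than 2.2 rad) and the fingers hold the lever, pressing on it with more than 2 N, within 0.12 rad of its stop (all of step 3 and contact force between the fingers and lever above 2 N); the arm keeps its last pose, push and grip.
It fails at once if the lever is forced while the catch is not flipped clear (value of joint lever above 0.3 rad and value of joint catch below 1.9 rad).
It fails at once if the lever is pulled while the tray is not home (value of joint lever above 0.3 rad and value of joint tray above 0.006 m).
It fails at once if a small thing beside the press is disturbed (moved over 30 mm) (distance of any of screwdriver, loupe, jar, oil_bottle, spare_case, case_ring, tin from where it was at the start of the episode above 0.03 m).
It also fails if it takes over 67 s, if anything falls off the work surface, if the arm or the gripper's body presses on something with over 40 N, if the wrist force passes 120 N, or if a joint passes its speed limit or range.

## Robot

A 6-joint arm with a two-finger parallel gripper is mounted at the origin on the work surface. World frame = base frame: x ahead of the robot, y to its left, z up, the work surface at z = 0. Lengths are in m, angles in rad, forces in N, time in s.
With the tool pointing down it reaches from about 0.375 to 0.9 m from the base axis. Payload 3.1 kg.
Tool frame: the origin (TCP) lies between the finger pads; the fingertips stand manip.finger_overhang ahead of it and the grasp point (between the pads) lies 5 mm behind it (manip.finger_overhang is the distance from the TCP to the fingertips, in m); z points along the fingers, y is the line along which they close (so a half turn about z gives the same grasp; the last joint's range is limited). The gripper opens to 85 mm and grips with 20 to 120 N. Pads are 22 mm wide; open, the fingers measure 114 mm over their backs; the gripper's body (76 mm by 85 mm) begins 54 mm behind the grasp point. The pads swing forward as they close: fully open they stand 13 mm farther back than shut.
Start: joints at [0.934, 0.527, 1.433, -0, 1.181, -0.178], TCP at [0.276, 0.561, 0.245] pointing down, gripper open.
Joint ranges: [-3.08, 3.08], [-0.75, 2.2], [0.22, 2.44], [-1.43, 4.57], [0, 2.65], [-2.85, 2.85]. Speed limits (rad/s): [2.79, 2.79, 3.14, 3.14, 3.14, 3.14].

## Interface

Orientations are given as a unit quaternion [x, y, z, w].
In Python, from station import manip gives the robot as it stands.
- The arm moves only by the tool drive_tool, never from a script. Its argument "plan" is a list of rows, each a list of 7 numbers: the shift along the tool's x, y, z in m, then the turn, a rotation vector about the tool's x, y, z in degrees, then the opening, from -1 (shut) to 1 (fully open). In form: [[x, y, z, wx, wy, wz, gripper], ...]. A call has 1 to 10 rows; each row shifts and turns the commanded pose from where the row before left it, along the tool's axes as they then stand; what a row does not reach is not made up. A row lasts 1/10 s, in which the tool goes at most 50 mm and 8.59 degrees, less where a joint would pass 70% of its speed; a pose out of reach is approached as far as the arm can. A call is refused whole if a number of a shift passes 0.05 or a number of a turn 8.59, either way. A call with a gripper value outside its range is refused whole. The fingers move at their own pace and stop on an object; "newtons" is the grip in N (left out, the last holds). Time passes only in rows, so rows that do not move let the fingers close. It gives the time, the measured TCP pose, the force, the opening and the grip force at its end, in the units of the state.
- manip.sense(): the state, without advancing time (a new reading comes with each control period).
- manip.snapshot(name): name is "side" or "top"; returns a dict with "image" (400x640x3 uint8, red, green, blue), "z_map" (400x640 float32, m along the optical axis (not along the pixel's ray), 0 where there is no reading), "fov_y" (degrees; the focal length in pixels is half the picture's height over the tangent of half this angle, whatever the lens; pixels are square), "cx", "cy" (the principal point, pixels), "k1" (the pictures are not rectified: a ray, as slopes to the right and down, at radius r is drawn at 1 + k1 r^2 times it, then the intrinsics apply), "extrinsics" (4x4, takes a point from camera to world coordinates). Camera axes: x right, y up, looking along -z (the intrinsics and any distortion apply to the point x, -y, -z); pixel columns grow to the right and rows downward; lengths in m; the calibration is good to about 2 mm. A picture is of the moment at which its call begins.
- manip.sign_off(): hands the job in; it is judged then, once.
The state is a dict: "t": time; "q": joint angles; "qd": joint speeds; "tau": joint torques, N m; "tcp_pos": TCP position; "tool_rot": TCP orientation; "force": force on the tool from outside, world axes, zero at the start; "ft_torque": the same for the moment, N m; "finger_gap": opening from 0.0 (shut) to 1.0 (fully open); "gripper_force": force on a finger pad.
Only numpy, scipy, OpenCV 4.12 (cv2) and the standard library are available. Lean on these libraries where they do the work, as an engineer would, in place of code of your own. Each camera call takes 0.05 s, during which the arm holds its last target. There are 200 camera calls.

## Working session

There is one attempt and no reset: what is moved stays moved. The work goes in short steps, Python scripts to look and compute and a tool call to move; the robot and the scene stay as the last step left them, time stands still between calls to the robot, and variables do not carry over. Pictures are saved under pics/ and viewed, at most 10 in all, crops included, and the job is handed in when it is done.

Besides the shell and the picture viewer there is one more tool, called after ">>>" as a command line: name --pt "numbers of a row" for each row, then --argument value for the rest. drive_tool: Moves the arm, as the interface text tells. Its arguments: {"type":"object","properties":{"plan":{"type":"array"},"newtons":{"type":"number"}},"required":["plan"]}

```bash
mkdir -p pics; ls
cat > h.py <<'E'
import numpy as np,cv2
from station import manip
def snap(n):
    s=manip.snapshot(n); np.savez(''+n+'.npz',**s); return s
def cloud(s):
    im=s['image'];H,W=im.shape[:2];f=H/2/np.tan(np.radians(s['fov_y'])/2)
    K=np.array([[f,0,s['cx']],[0,f,s['cy']],[0,0,1]],float)
    u,v=np.meshgrid(np.arange(W),np.arange(H))
    p=cv2.undistortPoints(np.stack([u,v],-1).reshape(-1,1,2).astype(float),K,np.array([s['k1'],0,0,0],float)).reshape(H,W,2)
    z=s['z_map'];c=np.stack([p[...,0]*z,-p[...,1]*z,-z],-1);E=s['extrinsics']
    P=c@E[:3,:3].T+E[:3,3];P[z<=0]=np.nan
    return P
E
python3 - <<'E'
from h import *
for n in ['side','top']:
    s=snap(n);cv2.imwrite(f'pics/{n}0.png',s['image'][...,::-1]);print(n,s['extrinsics'].round(3).tolist(),s['fov_y'])
print(manip.sense(),manip.finger_overhang)
E
```

```text
pics
side [[0.959, 0.197, -0.204, 0.348], [-0.284, 0.628, -0.724, -0.739], [-0.014, 0.752, 0.658, 0.925], [0.0, 0.0, 0.0, 1.0]] 47.63207455395093
top [[0.008, 0.976, -0.219, 0.391], [-1.0, 0.007, -0.007, 0.096], [-0.005, 0.219, 0.976, 1.036], [0.0, 0.0, 0.0, 1.0]] 48.22564033336783
{'t': 0.1, 'q': array([ 9.34512117e-01,  5.28425432e-01,  1.43381305e+00, -2.22943872e-05,
        1.18140115e+00, -1.78500840e-01]), 'qd': array([ 0.00079993, -0.00110143, -0.00378388, -0.00041085,  0.00140976,
        0.00037539]), 'tau': array([-1.12310852e-04, -4.43308783e+01, -1.78585964e+01, -2.23345169e-04,
        3.83054066e-03, -8.36794953e-06]), 'tcp_pos': array([0.27581894, 0.56013428, 0.24438699]), 'tool_rot': array([ 2.26894004e-01,  9.73918920e-01, -9.43808515e-04, -3.96058860e-04]), 'force': array([ 0.40219754, -0.25248406, -0.77314514]), 'ft_torque': array([ 0.01185822,  0.00456788, -0.0289339 ]), 'gripper_force': 0.0, 'finger_gap': 1.0018302047097778} 0.014
```

View pics/side0.png

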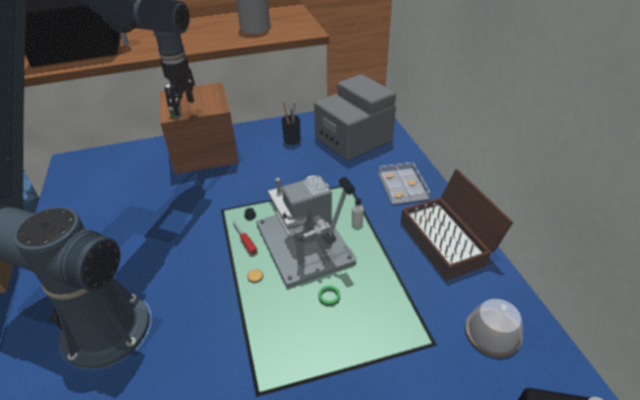

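View pics/top0.png

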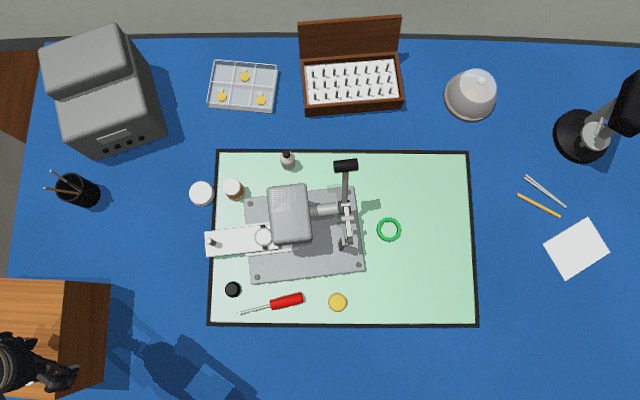

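Side view: press near (305,230), T-grip at (347,186). Top view: C-frame top at (290,212), T-grip (345,165), tray post (211,241), catch (347,225), loupe (233,289), screwdriver (275,303), jar (233,188).

```bash
cat > m.py <<'E'
from h import *
s=snap('top');P=cloud(s);im=s['image'].astype(int)
Z=P[...,2];win=np.zeros(Z.shape,bool);win[145:330,195:400]=1
def rect(m,nm):
    m=m&win; n,l,st,c=cv2.connectedComponentsWithStats(m.astype(np.uint8))
    k=1+np.argmax(st[1:,4]);q=P[l==k]
    r=cv2.minAreaRect((q[:,:2]*1000).astype(np.float32));print(nm,len(q),q.mean(0).round(4),r);return r
rect((Z>.165)&(Z<.195)&(np.indices(Z.shape)[1]<315),'frame')
rect((Z>.012)&(Z<.026)&(np.abs(im-im.mean(-1,keepdims=True)).max(-1)<15),'base')
rect((Z>.235)&(np.indices(Z.shape)[1]>325),'grip')
rect((Z>.08)&(Z<.1)&(np.indices(Z.shape)[1]<225),'post')
rect((Z>.034)&(Z<.044)&(np.indices(Z.shape)[1]<285),'tray')
v,u=np.where(win&(Z>.105)&(Z<.2)&(np.indices(Z.shape)[1]>335))
for a in zip(u[::6],v[::6]): print(a,P[a[1],a[0]].round(3),end=' ')
b=cv2.resize(s['image'][140:330,190:410],None,fx=3.6,fy=3.1,interpolation=cv2.INTER_CUBIC);cv2.imwrite('pics/c.png',b[...,::-1])
E
python3 m.py
```

```text
frame 2349 [0.547  0.1561 0.1791] ((549.0563354492188, 156.64328002929688), (115.48526763916016, 80.15853881835938), 7.491246223449707)
base 5351 [0.5001 0.1073 0.0197] ((528.8629150390625, 135.66574096679688), (200.41049194335938, 263.2969055175781), 7.432506084442139)
grip 329 [0.6206 0.0504 0.2603] ((622.4962158203125, 49.90310287475586), (22.871034622192383, 44.48124313354492), 6.385325908660889)
post 32 [0.5038 0.3337 0.0884] ((503.9098205566406, 334.4957275390625), (12.827374458312988, 10.41282844543457), 64.73758697509766)
tray 1337 [0.5077 0.2881 0.0388] ((511.12847900390625, 273.378173828125), (58.63703155517578, 164.4428253173828), 7.359808921813965)
(np.int64(342), np.int64(182)) [0.606 0.053 0.2  ] (np.int64(342), np.int64(185)) [0.602 0.053 0.192] (np.int64(342), np.int64(186)) [0.601 0.053 0.189] (np.int64(342), np.int64(187)) [0.6   0.052 0.183] (np.int64(342), np.int64(188)) [0.598 0.052 0.182] (np.int64(342), np.int64(189)) [0.597 0.052 0.18 ] (np.int64(342), np.int64(190)) [0.596 0.052 0.175] (np.int64(342), np.int64(191)) [0.595 0.052 0.172] (np.int64(342), np.int6
[... 3407 characters left out ...]
), np.int64(239)) [0.503 0.052 0.136] (np.int64(347), np.int64(239)) [0.504 0.04  0.134] (np.int64(340), np.int64(240)) [0.504 0.054 0.116] (np.int64(346), np.int64(240)) [0.502 0.042 0.132] (np.int64(352), np.int64(240)) [0.501 0.03  0.138] (np.int64(345), np.int64(241)) [0.5   0.044 0.133] (np.int64(351), np.int64(241)) [0.499 0.032 0.136] (np.int64(344), np.int64(242)) [0.497 0.047 0.141] (np.int64(350), np.int64(242)) [0.497 0.034 0.139] (np.int64(344), np.int64(243)) [0.495 0.047 0.139] (np.int64(352), np.int64(243)) [0.495 0.03  0.135] (np.int64(348), np.int64(244)) [0.494 0.038 0.13 ] (np.int64(342), np.int64(245)) [0.491 0.051 0.138] (np.int64(343), np.int64(246)) [0.49  0.048 0.125]
```

View pics/c.png

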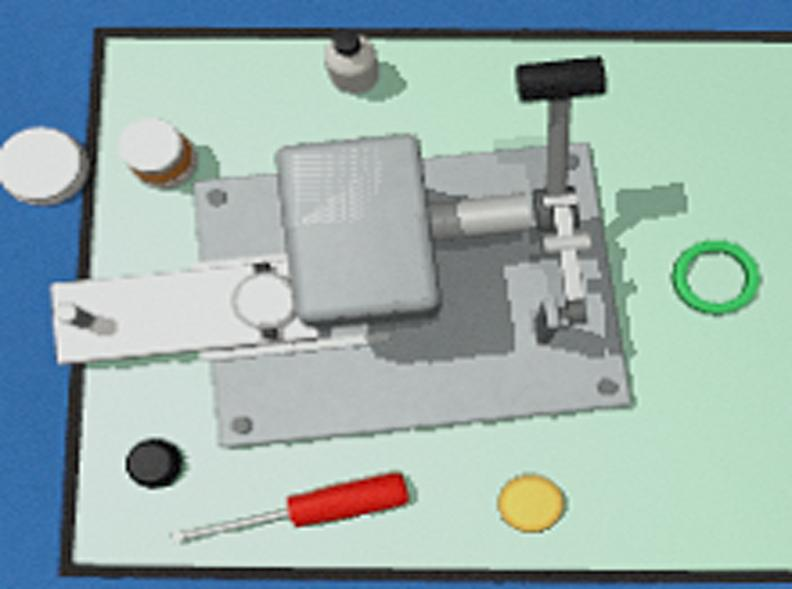

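Clean geometry: the press yaw is about +7.45° and its origin is about (0.5268, 0.1537). The tray is about 67 mm out. Next I turn the tool to match the press and shut the fingers.

>>> drive_tool --pt "0 0 0 0 0 -8.4 -1" --pt "0 0 0 0 0 -8.4 -1" --pt "0 0 0 0 0 -8.4 -1" --pt "0 0 0 0 0 -8.4 -1" --pt "0 0 0 0 0 0 -1" --pt "0 0 0 0 0 0 -1" --newtons 40

```text
t: 0.75
tcp_pos: [0.2761, 0.5605, 0.245]
tool_rot: [-0.063, 0.998, -0.0, -0.0]
force: [-0.5, 0.6, -0.2]
finger_gap: 0.001
gripper_force: 0.0
```

```bash
cat > g.py <<'E'
import sys
from h import *
from scipy.spatial.transform import Rotation as R
Rp=R.from_euler('z',7.45,degrees=True);O=np.array([.5268,.1537,0])
def go(*tgts,tilt=0):
    s=manip.sense();T=R.from_quat(s['tool_rot']);p=s['tcp_pos']
    G=Rp*R.from_matrix(np.diag([-1,1,-1.]))*R.from_euler('y',tilt,degrees=True)
    print('press mm',(Rp.inv().apply(p-O)*1000).round(1),'t',round(s['t'],2),'F(press)',Rp.inv().apply(s['force']).round(1),'gap',s['finger_gap'],'gf',s['gripper_force'],'rotvec deg',(T.inv()*G).as_rotvec(degrees=True).round(2))
    for t in tgts:
        w=O+Rp.apply(np.array(t)/1000);print(t,'tool shift mm',(T.inv().apply(w-p)*1000).round(1));p=w
if __name__=='__main__': go(*eval(sys.argv[1]),tilt=float(sys.argv[2]) if len(sys.argv)>2 else 0)
E
python3 g.py '[(0,222,240),(0,222,64)]'
```

```text
press mm [-195.9  435.9  245. ] t 0.75 F(press) [-0.4  0.7 -0.2] gap 0.0012284578809116488 gf 0.0 rotvec deg [-0.03 -0.03 -0.25]
(0, 222, 240) tool shift mm [-196.8 -213.     5. ]
(0, 222, 64) tool shift mm [-1.00e-01  1.00e-01  1.76e+02]
```

>>> drive_tool --pt "-0.04 -0.043 0 0 0 -0.25 -1" --pt "-0.04 -0.043 0 0 0 0 -1" --pt "-0.04 -0.043 0 0 0 0 -1" --pt "-0.04 -0.043 0 0 0 0 -1" --pt "-0.037 -0.041 0 0 0 0 -1" --pt "0 0 0.045 0 0 0 -1" --pt "0 0 0.045 0 0 0 -1" --pt "0 0 0.045 0 0 0 -1" --pt "0 0 0.03 0 0 0 -1" --pt "0 0 0.013 0 0 0 -1"

```text
t: 1.75
tcp_pos: [0.4668, 0.3997, 0.0639]
tool_rot: [-0.065, 0.998, -0.001, -0.003]
force: [0.1, 0.5, -0.3]
finger_gap: 0.0
gripper_force: 0.0
```

```bash
python3 g.py '[(0,222,64),(0,140,64)]'
```

```text
press mm [-27.6 251.7  63.9] t 1.75 F(press) [ 0.1  0.5 -0.3] gap 2.845198977026701e-05 gf 0.0 rotvec deg [-0.14 -0.33  0.03]
(0, 222, 64) tool shift mm [-27.6 -29.7  -0.2]
(0, 140, 64) tool shift mm [  0.  -82.    0.2]
```

>>> drive_tool --pt "-0.014 -0.015 0 0 0 0 -1" --pt "-0.0135 -0.015 0 0 0 0 -1" --pt "0 -0.012 0 0 0 0 -1" --pt "0 -0.012 0 0 0 0 -1" --pt "0 -0.012 0 0 0 0 -1" --pt "0 -0.012 0 0 0 0 -1" --pt "0 -0.012 0 0 0 0 -1" --pt "0 -0.01 0 0 0 0 -1" --pt "0 -0.006 0 0 0 0 -1" --pt "0 0 0 0 0 0 -1"

```text
t: 2.75
tcp_pos: [0.5093, 0.2982, 0.0671]
tool_rot: [-0.066, 0.998, -0.001, -0.001]
force: [-0.2, 0.4, 0.7]
finger_gap: -0.003
gripper_force: 0.0
```

```bash
python3 g.py '[(0,136,64)]'; python3 m.py|head -5
```

```text
press mm [  1.4 145.5  67.1] t 2.75 F(press) [-0.1  0.4  0.7] gap -0.003499542500501271 gf 0.0 rotvec deg [-0.06 -0.13  0.12]
(0, 136, 64) tool shift mm [ 1.4 -9.5  3.1]
frame 2349 [0.547  0.1561 0.1791] ((548.9445190429688, 156.66311645507812), (115.4260025024414, 80.12297058105469), 7.408144474029541)
base 5276 [0.5001 0.1064 0.0197] ((528.803955078125, 136.57887268066406), (200.4361114501953, 265.71759033203125), 7.323064804077148)
grip 325 [0.6206 0.0504 0.2605] ((622.6722412109375, 49.859352111816406), (22.699970245361328, 44.32645034790039), 7.9526166915893555)Traceback (most recent call last):
  File "m.py", line 11, in <module>
    rect((Z>.08)&(Z<.1)&(np.indices(Z.shape)[1]<225),'post')
    ~~~~^^^^^^^^^^^^^^^^^^^^^^^^^^^^^^^^^^^^^^^^^^^^^^^^^^^^
  File "m.py", line 6, in rect
    k=1+np.argmax(st[1:,4]);q=P[l==k]
        ~~~~~~~~~^^^^^^^^^^
    return _wrapfunc(a, 'argmax', axis=axis, out=out, **kwds)
    return bound(*args, **kwds)
ValueError: attempt to get argmax of an empty sequence
```

Push gently on until the stop shows in the force.

>>> drive_tool --pt "0.001 -0.004 0.001 0 0 0 -1" --pt "0 -0.004 0 0 0 0 -1" --pt "0 -0.003 0 0 0 0 -1" --pt "0 -0.002 0 0 0 0 -1" --pt "0 -0.001 0 0 0 0 -1" --pt "0 0 0 0 0 0 -1" --pt "0 0 0 0 0 0 -1"

```text
t: 3.5
tcp_pos: [0.5104, 0.2868, 0.0662]
tool_rot: [-0.066, 0.998, 0.001, -0.0]
force: [-1.4, 6.1, -0.3]
finger_gap: 0.001
gripper_force: 3.0
```

```bash
python3 g.py '[(0,136,64)]'
python3 - <<'E'
from h import *
s=snap('top');cv2.imwrite('pics/d.png',cv2.resize(s['image'][140:330,190:410],None,fx=3.6,fy=3.1)[...,::-1])
E
```

```text
press mm [  1.  134.1  66.2] t 3.5 F(press) [-0.6  6.3 -0.3] gap 0.0007327217331097984 gf 3.016682267189026 rotvec deg [ 0.11 -0.01  0.13]
(0, 136, 64) tool shift mm [1.  1.9 2.2]
```

View pics/d.png

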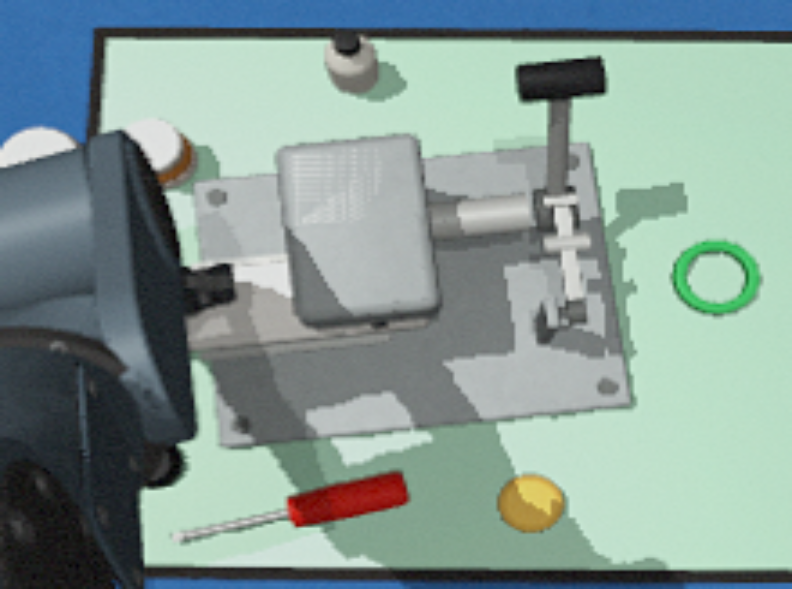

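The arm hides the tray's end at (230,285). The steady 6 N push is well above the tray's friction, so it should be at its stop. I'll retreat and check the post.

>>> drive_tool --pt "0 0.01 0 0 0 0 -1" --pt "0 0.02 0 0 0 0 -1" --pt "0 0.02 -0.02 0 0 0 -1" --pt "0 0 -0.03 0 0 0 -1" --pt "0 0 -0.03 0 0 0 -1" --pt "0 0 -0.03 0 0 0 -1" --pt "0 0 -0.03 0 0 0 -1" --pt "0 0 -0.03 0 0 0 -1" --pt "0.025 0 -0.03 0 0 0 0" --pt "0.025 0 -0.03 0 0 0 0"

```text
t: 4.55
tcp_pos: [0.4541, 0.3281, 0.2972]
tool_rot: [-0.066, 0.998, -0.001, -0.0]
force: [-0.0, -0.4, 1.2]
finger_gap: 0.327
gripper_force: 0.0
```

>>> drive_tool --pt "0.03 -0.025 -0.02 0 -5 0 0" --pt "0.03 -0.03 0 0 -5 0 0" --pt "0.03 -0.03 0 0 -5 0 0" --pt "0 -0.03 0 0 -5 0 0" --pt "0 -0.03 0 0 0 0 0" --pt "0 -0.03 0 0 0 0 0" --pt "0 -0.03 0 0 0 0 0" --pt "0 -0.03 0 0 0 0 0" --pt "0 -0.03 0 0 0 0 0"

```text
t: 5.45
tcp_pos: [0.4006, 0.053, 0.3086]
tool_rot: [-0.066, 0.983, 0.011, 0.173]
force: [1.2, 0.3, 0.1]
finger_gap: 0.502
gripper_force: 0.0
```

```bash
sed -i 's/<225),.post/<260),"post/;s/"post.)/"post")/' m.py; python3 m.py|head -5; python3 g.py '[(-60,-115,240),(5,-115,175),(5,-115,136)]' -20
python3 - <<'E'
from h import *
s=np.load('top.npz');cv2.imwrite('pics/e.png',cv2.resize(s['image'][140:400,190:410],None,fx=3,fy=2.3)[...,::-1])
E
```

```text
frame 2344 [0.547  0.1561 0.1791] ((549.0423583984375, 156.638671875), (115.57624053955078, 80.04869842529297), 7.4081854820251465)
base 5260 [0.5    0.1067 0.0197] ((528.5035400390625, 136.81536865234375), (200.16400146484375, 265.5966796875), 7.492356300354004)
grip 2744 [0.377  0.0431 0.4433] ((384.43133544921875, 36.07476806640625), (65.54519653320312, 103.52180480957031), 2.8848025798797607)
post 38 [0.5116 0.2678 0.0881] ((511.39593505859375, 267.8516540527344), (12.584517478942871, 11.949313163757324), 43.61945724487305)
tray 927 [0.5131 0.2426 0.0387] ((516.3532104492188, 233.3603515625), (59.05275344848633, 110.97383880615234), 7.4407267570495605)
press mm [-136.8  -87.3  309. ] t 5.5 F(press) [ 1.1 -0.7  0.2] gap 0.5014598101024572 gf 0.0 rotvec deg [-0.21  0.08  0.08]
(-60, -115, 240) tool shift mm [-48.4 -27.4  91.3]
(5, -115, 175) tool shift mm [-38.7   0.2  83.4]
(5, -115, 136) tool shift mm [13.4  0.2 36.6]
```

View pics/e.png

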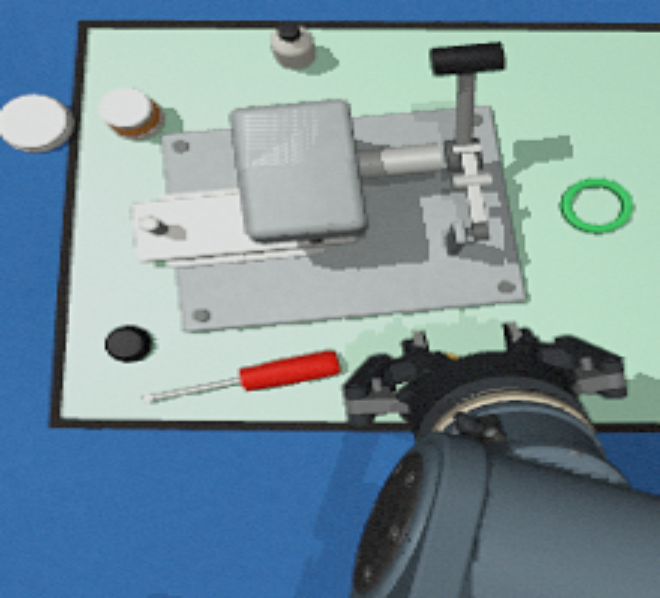

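Tray is home (post at the predicted spot, about (153,223) in the crop). Nothing else has moved. Next is the catch.

```bash
python3 g.py '[(-23,-115,214),(4,-115,139)]' -20
```

```text
press mm [-136.8  -87.3  309. ] t 5.5 F(press) [ 1.1 -0.7  0.2] gap 0.5014598101024572 gf 0.0 rotvec deg [-0.21  0.08  0.08]
(-23, -115, 214) tool shift mm [-74.2 -27.3 128.4]
(4, -115, 139) tool shift mm [ 0.4  0.3 79.7]
```

>>> drive_tool --pt "-0.023 -0.0092 0.0215 0 0 0 0" --pt "-0.0225 -0.0092 0.0215 0 0 0 0" --pt "-0.0225 -0.0092 0.0215 0 0 0 0" --pt "0 0 0.0215 0 0 0 0" --pt "0 0 0.0215 0 0 0 0" --pt "0 0 0.0215 0 0 0 0" --pt "0 0 0 0 0 0 0"

```text
t: 6.2
tcp_pos: [0.5108, 0.0415, 0.2081]
tool_rot: [-0.066, 0.983, 0.012, 0.17]
force: [-0.1, 0.6, 0.3]
finger_gap: 0.497
gripper_force: 0.0
```

```bash
python3 g.py '[(-23,-115,214),(4,-115,139)]' -20
```

```text
press mm [ -30.5 -109.1  208.1] t 6.2 F(press) [-0.1  0.6  0.3] gap 0.4965342217783007 gf 0.0 rotvec deg [ 0.16 -0.32  0.16]
(-23, -115, 214) tool shift mm [-9.  -5.9 -3.1]
(4, -115, 139) tool shift mm [-0.2 -0.2 79.7]
```

>>> drive_tool --pt "-0.009 -0.006 -0.003 0 0 0 0" --pt "0 0 0.016 0 0 0 0" --pt "0 0 0.016 0 0 0 0" --pt "0 0 0.016 0 0 0 0" --pt "0 0 0 0 0 0 0"

```text
t: 6.7
tcp_pos: [0.5371, 0.0379, 0.1717]
tool_rot: [-0.065, 0.983, 0.011, 0.174]
force: [-0.2, -0.5, -0.6]
finger_gap: 0.502
gripper_force: 0.0
```

```bash
python3 g.py '[(4,-115,139)]' -20
```

```text
press mm [  -4.8 -116.1  171.7] t 6.7 F(press) [-0.2 -0.4 -0.6] gap 0.501810182692893 gf 0.0 rotvec deg [0.05 0.03 0.16]
(4, -115, 139) tool shift mm [ 3.   1.1 33.8]
```

>>> drive_tool --pt "0.003 0.001 0.01 0 0 0 0" --pt "0 0 0.012 0 0 0 0" --pt "0 0 0.012 0 0 0 0" --pt "0 0 0 0 0 0 0" --pt "0 0 0 0 0 0 0"

```text
t: 7.2
tcp_pos: [0.5448, 0.0404, 0.1378]
tool_rot: [-0.065, 0.983, 0.012, 0.173]
force: [0.2, -0.9, -0.1]
finger_gap: 0.501
gripper_force: 0.0
```

```bash
python3 g.py '[(4,-115,139)]' -20
python3 - <<'E'
from h import *
s=snap('side');cv2.imwrite('pics/f.png',cv2.resize(s['image'][160:290,220:380],None,fx=4.6,fy=4.6,interpolation=cv2.INTER_CUBIC)[...,::-1])
E
```

```text
press mm [   3.1 -114.6  137.8] t 7.2 F(press) [ 0.  -0.9 -0.1] gap 0.5014524074889001 gf 0.0 rotvec deg [ 0.08 -0.06  0.16]
(4, -115, 139) tool shift mm [-1.2 -0.4 -0.8]
```

View pics/f.png

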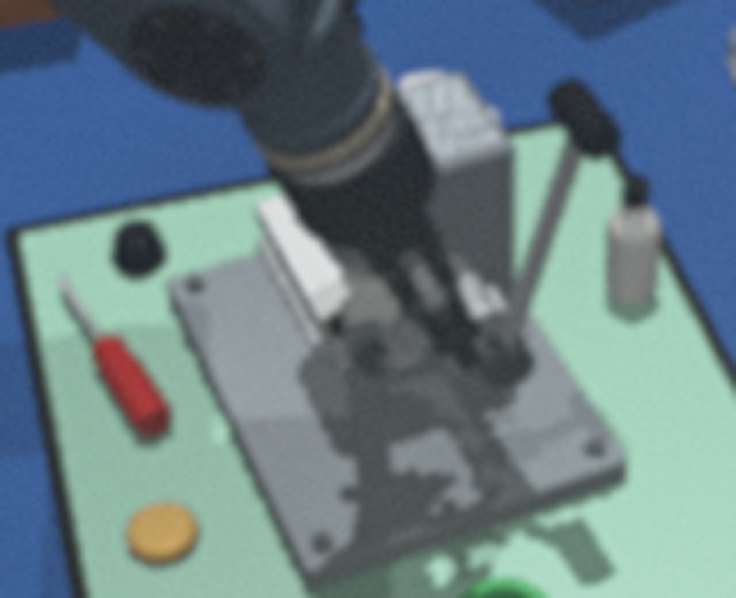

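The fingers straddle the catch, with the tip near (465,350), close to but clear of the lever hub at (500,350). Now I close on the pin.

>>> drive_tool --pt "-0.001 0 0 0 0 0 -1" --pt "0 0 0 0 0 0 -1" --pt "0 0 0 0 0 0 -1" --pt "0 0 0 0 0 0 -1" --pt "0 0 0 0 0 0 -1" --newtons 25

```text
t: 7.75
tcp_pos: [0.5461, 0.039, 0.1392]
tool_rot: [-0.065, 0.983, 0.011, 0.174]
force: [-2.0, -6.8, 0.0]
finger_gap: 0.294
gripper_force: 27.1
```

```bash
cat > arc.py <<'E'
from g import *
import sys
x0,z0,L,c,s0,tilt,A=[float(v) for v in sys.argv[1:8]]
# pivot x0,z0 radius L phase c from angle s0 to A; incremental tool-frame shifts mm
n=int(sys.argv[8]);a=np.linspace(s0,A,n+1)
p=np.stack([x0-L*np.sin(a-c),0*a,z0+L*np.cos(a-c)],1);d=np.diff(p,axis=0)
G=R.from_matrix(np.diag([-1,1,-1.]))*R.from_euler('y',tilt,degrees=True)
print(np.c_[a[1:],G.inv().apply(d)].round(2))
E
python3 g.py '[(4,-115,139)]' -20; python3 arc.py -40 130 45 1.44 0 -20 2.5 14
```

```text
press mm [   4.2 -116.3  139.2] t 7.75 F(press) [-2.9 -6.5  0. ] gap 0.29382620152457073 gf 27.09615558385849 rotvec deg [-0.07  0.09  0.08]
(4, -115, 139) tool shift mm [0.3 1.3 0.1]
[[ 0.18 -1.03  0.   -7.96]
 [ 0.36  0.4   0.   -8.02]
 [ 0.54  1.82  0.   -7.82]
 [ 0.71  3.17  0.   -7.37]
 [ 0.89  4.43  0.   -6.69]
 [ 1.07  5.55  0.   -5.8 ]
 [ 1.25  6.49  0.   -4.72]
 [ 1.43  7.23  0.   -3.49]
 [ 1.61  7.73  0.   -2.15]
 [ 1.79  7.99  0.   -0.74]
 [ 1.96  8.    0.    0.69]
 [ 2.14  7.75  0.    2.1 ]
 [ 2.32  7.25  0.    3.44]
 [ 2.5   6.52  0.    4.67]]
```

Gap is about 25 mm, so it holds the pin's ends. I follow the arc, with a 1 mm y relief.

>>> drive_tool --pt "0 -0.001 0 0 0 0 -1" --pt "-0.001 0 -0.008 0 0 0 -1" --pt "0.0004 0 -0.008 0 0 0 -1" --pt "0.0018 0 -0.0078 0 0 0 -1" --pt "0.0032 0 -0.0074 0 0 0 -1" --pt "0.0044 0 -0.0067 0 0 0 -1" --pt "0 0 0 0 0 0 -1"

```text
t: 8.45
tcp_pos: [0.5252, 0.0361, 0.1727]
tool_rot: [-0.066, 0.982, 0.011, 0.175]
force: [1.6, -4.7, -2.4]
finger_gap: 0.297
gripper_force: 24.9
```

```bash
python3 g.py '[]' -20
python3 - <<'E'
import numpy as np
a=.89;print(-40-45*np.sin(a-1.44)-1,130+45*np.cos(a-1.44)+3)
E
```

```text
press mm [ -16.8 -116.4  172.7] t 8.45 F(press) [ 1.  -4.9 -2.4] gap 0.296864657151064 gf 24.89196091890335 rotvec deg [-0.05  0.17  0.2 ]
-17.47907469812034 171.36360349267775
```

On track (still gripped, low force); carry on over to about 2.5.

>>> drive_tool --pt "0.0056 -0.001 -0.005 0 0 0 -1" --pt "0.0065 0 -0.0047 0 0 0 -1" --pt "0.0072 0 -0.0035 0 0 0 -1" --pt "0.0077 0 -0.002 0 0 0 -1" --pt "0.008 0 -0.0007 0 0 0 -1" --pt "0.008 0 0.0007 0 0 0 -1" --pt "0.0078 0 0.0021 0 0 0 -1" --pt "0.0072 0 0.0034 0 0 0 -1" --pt "0.0065 0 0.0047 0 0 0 -1" --pt "0 0 0 0 0 0 -1"

```text
t: 9.45
tcp_pos: [0.4603, 0.0277, 0.1537]
tool_rot: [-0.065, 0.983, 0.012, 0.172]
force: [-5.6, -5.1, 6.9]
finger_gap: 0.284
gripper_force: 25.3
```

```bash
python3 g.py '[(-80.3,-116,155)]' -20
```

```text
press mm [ -82.3 -116.3  153.7] t 9.45 F(press) [-6.2 -4.3  6.9] gap 0.2844700593079319 gf 25.291200578212738 rotvec deg [ 0.1  -0.17  0.14]
(-80.3, -116, 155) tool shift mm [-2.3  0.3 -0.5]
```

>>> drive_tool --pt "0 0 0 0 0 0 0.1" --pt "0 0 0 0 0 0 0.1" --pt "0 0 0 0 0 0 0.1" --pt "0 0 -0.01 0 0 0 0.1" --pt "0 0 -0.025 0 0 0 0.1" --pt "0 0 -0.03 0 0 0 0.1" --pt "0 0 -0.03 0 0 0 1" --pt "0 0 -0.03 0 0 0 1" --pt "0 0 -0.03 0 0 0 1" --pt "0 0 0 0 0 0 1"

```text
t: 10.45
tcp_pos: [0.4113, 0.0203, 0.3028]
tool_rot: [-0.066, 0.982, 0.01, 0.176]
force: [0.7, -0.0, -1.0]
finger_gap: 1.0
gripper_force: 0.0
```

```bash
python3 g.py '[(57,-115,318),(81,-115,256)]' -20
python3 - <<'E'
from h import *
s=snap('top');cv2.imwrite('pics/i.png',cv2.resize(s['image'][140:330,190:410],None,fx=3.6,fy=3.1,interpolation=cv2.INTER_CUBIC)[...,::-1])
E
```

```text
press mm [-131.8 -117.3  302.8] t 10.45 F(press) [ 0.7 -0.1 -1. ] gap 0.9995760792089429 gf 0.0 rotvec deg [-0.1   0.37  0.25]
(57, -115, 318) tool shift mm [-182.3    1.6   51.5]
(81, -115, 256) tool shift mm [-0.9  0.1 66.5]
```

View pics/i.png

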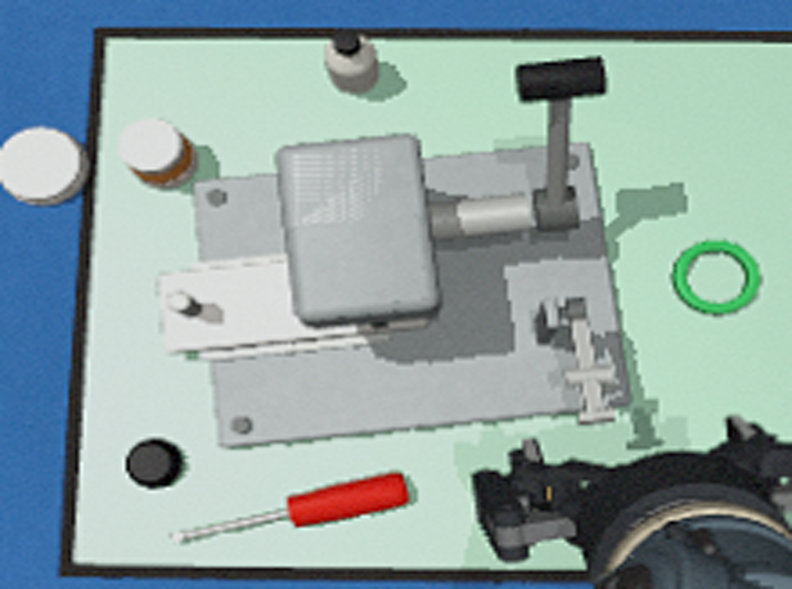

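The catch now lies forward at (590,370), the lever is at rest and the bystanders are untouched. On to the T-grip at (562,78).

>>> drive_tool --pt "-0.02 0.0016 0.0055 0 0.35 0.2 1" --pt "-0.02 0 0.0055 0 0 0 1" --pt "-0.02 0 0.0055 0 0 0 1" --pt "-0.02 0 0.006 0 0 0 1" --pt "-0.02 0 0.006 0 0 0 1" --pt "-0.02 0 0.006 0 0 0 1" --pt "-0.02 0 0.006 0 0 0 1" --pt "-0.02 0 0.006 0 0 0 1" --pt "-0.022 0 0.005 0 0 0 1" --pt "0 0 0 0 0 0 1"

```text
t: 11.5
tcp_pos: [0.5999, 0.0467, 0.3106]
tool_rot: [-0.064, 0.983, 0.012, 0.17]
force: [-0.6, 0.0, 0.1]
finger_gap: 1.0
gripper_force: 0.0
```

```bash
python3 g.py '[(57,-115,318),(81,-115,256)]' -20;python3 m.py | grep grip
```

```text
press mm [  58.6 -115.5  310.6] t 11.5 F(press) [-0.6  0.1  0.1] gap 0.9998426096514632 gf 0.0 rotvec deg [ 0.09 -0.38 -0.  ]
(57, -115, 318) tool shift mm [-1.   0.6 -7.5]
(81, -115, 256) tool shift mm [-1.8 -0.1 66.5]
grip 10101 [0.4491 0.0594 0.6405] ((457.2891540527344, 51.43840789794922), (78.46988677978516, 183.2846221923828), 89.71959686279297)
```

>>> drive_tool --pt "-0.0025 0.0005 0.014 0 0 0 1" --pt "0 0 0.015 0 0 0 1" --pt "0 0 0.015 0 0 0 1" --pt "0 0 0.015 0 0 0 1" --pt "0 0 0 0 0 0 1" --pt "0 0 0 0 0 0 -1" --pt "0 0 0 0 0 0 -1" --pt "0 0 0 0 0 0 -1" --pt "0 0 0 0 0 0 -1" --pt "0 0 0 0 0 0 -1" --newtons 50

```text
t: 12.55
tcp_pos: [0.6199, 0.0484, 0.2592]
tool_rot: [-0.064, 0.983, 0.01, 0.171]
force: [-2.1, -5.6, 2.1]
finger_gap: 0.505
gripper_force: 53.5
```

```bash
python3 g.py '[(81,-115,256)]' -20;python3 arc.py 35 100 160 0.3 0 -20 1.02 17
```

```text
press mm [  78.7 -116.5  259.2] t 12.55 F(press) [-2.8 -5.3  2.1] gap 0.504803128719355 gf 53.509424328804016 rotvec deg [-0.1  -0.23 -0.03]
(81, -115, 256) tool shift mm [-1.1  1.5  3.8]
[[ 0.06  7.82  0.   -5.57]
 [ 0.12  8.14  0.   -5.09]
 [ 0.18  8.43  0.   -4.59]
 [ 0.24  8.69  0.   -4.08]
 [ 0.3   8.92  0.   -3.55]
 [ 0.36  9.11  0.   -3.01]
 [ 0.42  9.28  0.   -2.46]
 [ 0.48  9.41  0.   -1.9 ]
 [ 0.54  9.51  0.   -1.33]
 [ 0.6   9.57  0.   -0.76]
 [ 0.66  9.6   0.   -0.18]
 [ 0.72  9.59  0.    0.39]
 [ 0.78  9.55  0.    0.97]
 [ 0.84  9.47  0.    1.54]
 [ 0.9   9.37  0.    2.1 ]
 [ 0.96  9.22  0.    2.66]
 [ 1.02  9.05  0.    3.21]]
```

Held on the ends (43 mm gap). Now pull along the arc.

>>> drive_tool --pt "0.0078 -0.001 -0.0056 0 0 0 -1" --pt "0.0081 0 -0.0051 0 0 0 -1" --pt "0.0084 0 -0.0046 0 0 0 -1" --pt "0.0087 0 -0.0041 0 0 0 -1" --pt "0.0089 0 -0.0036 0 0 0 -1" --pt "0.0091 0 -0.003 0 0 0 -1" --pt "0.0093 0 -0.0025 0 0 0 -1" --pt "0.0094 0 -0.0019 0 0 0 -1" --pt "0 0 0 0 0 0 -1"

```text
t: 13.45
tcp_pos: [0.5438, 0.0384, 0.2626]
tool_rot: [-0.064, 0.983, 0.011, 0.171]
force: [7.6, -1.7, -11.2]
finger_gap: 0.5
gripper_force: 52.4
```

```bash
python3 g.py '[]' -20;python3 -c "
import numpy as np
for a in(.48,.9,.97): print(a,35-160*np.sin(a-.3)-3,100+160*np.cos(a-.3)+6)"
```

```text
press mm [   1.9 -116.5  262.6] t 13.45 F(press) [  7.3  -2.6 -11.2] gap 0.49979842708503824 gf 52.414864897727966 rotvec deg [-0.04 -0.3   0.02]
0.48 3.3552682518681323 263.41499084609944
0.9 -58.34279574320567 238.0536983855485
0.97 -67.35775792584954 231.4114665409359
```

>>> drive_tool --pt "0.0095 0 -0.0008 0 0 0 -1" --pt "0.0096 0 -0.0003 0 0 0 -1" --pt "0.0096 0 0 0 0 0 -1" --pt "0.0096 0 0.0004 0 0 0 -1" --pt "0.0096 0 0.001 0 0 0 -1" --pt "0.0095 0 0.0015 0 0 0 -1" --pt "0.0094 0 0.0021 0 0 0 -1" --pt "0.0092 0 0.0027 0 0 0 -1" --pt "0.004 0 0.0015 0 0 0 -1" --pt "0 0 0 0 0 0 -1"

```text
t: 14.45
tcp_pos: [0.4737, 0.0291, 0.2312]
tool_rot: [-0.064, 0.983, 0.01, 0.174]
force: [-1.9, -0.5, 12.8]
finger_gap: 0.479
gripper_force: 48.7
```

```bash
python3 g.py '[(-71,-116,228)]' -20
```

```text
press mm [ -68.8 -116.6  231.2] t 14.45 F(press) [-1.9 -0.3 12.8] gap 0.4790284216379552 gf 48.6719673871994 rotvec deg [-0.13  0.07  0.08]
(-71, -116, 228) tool shift mm [3.2 0.6 2.2]
```

Run:
```python
from h import *
s=snap('side');cv2.imwrite('pics/j.png',cv2.resize(s['image'][160:290,220:380],None,fx=4.6,fy=4.6,interpolation=cv2.INTER_CUBIC)[...,::-1])
```

```text
(no output)
```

View pics/j.png

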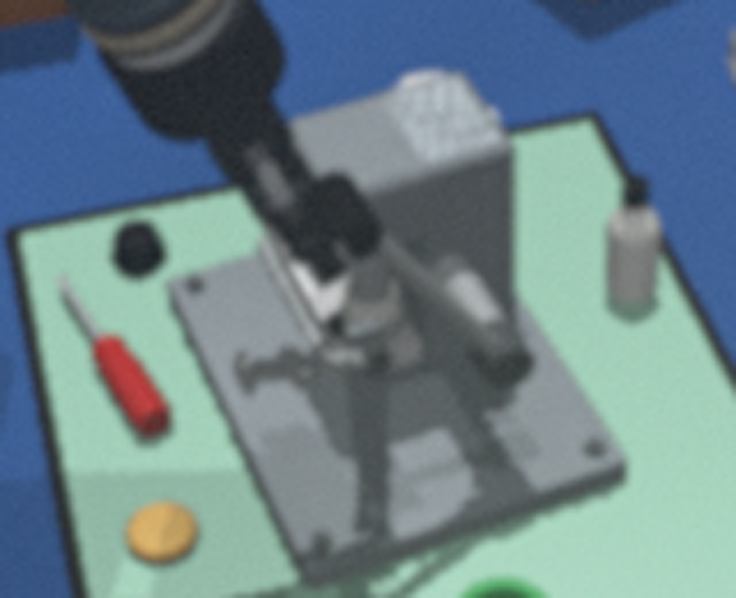

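The T-grip (345,215) sits at or behind the pads (300,230), so it may be slipping. I'll measure the arm's angle from depth.

Run:
```python
from g import *
s=np.load('side.npz');P=cloud(s)
Q=Rp.inv().apply(P.reshape(-1,3)-O).reshape(P.shape)*1000
x,y,z=Q[...,0],Q[...,1],Q[...,2]
m=(abs(y+118)<9)&(z>125)&(x>-45)&(x<60)
a=np.arctan2(z[m]-100,x[m]-35);r=np.hypot(z[m]-100,x[m]-35)
k=(r>40)&(r<135)
print(k.sum(),'lever angle',np.median(a[k])-np.pi/2+.3, np.percentile(a[k],[5,95])-np.pi/2+.3)
for p in [(295,200),(295,207),(300,207),(298,212),(290,205),(285,207),(291,212)]: print(p,Q[p[1],p[0]].round(1),s['image'][p[1],p[0]])
```

```text
170 lever angle 0.8525335163895387 [0.76414535 1.47875892]
(295, 200) [ -43.9 -104.8  244. ] [47 50 55]
(295, 207) [ -53.1 -128.8  245.1] [45 49 53]
(300, 207) [ -43.5 -135.6  247.1] [48 51 56]
(298, 212) [ -50.1 -138.6  236.8] [39 42 46]
(290, 205) [ -59.2 -111.7  239.8] [45 49 53]
(285, 207) [ -92.7 -183.4  303.9] [50 53 57]
(291, 212) [ -75.4 -166.6  269.4] [42 49 51]
```

The force has about 7 N tangential (spring only) and 11 N radial, so the lever is likely at about 0.86, short of its stop. I continue tangentially and watch.

>>> drive_tool --pt "0.003 0 0.0005 0 0 0 -1" --pt "0.003 0 0.0005 0 0 0 -1" --pt "0.003 0 0.0008 0 0 0 -1" --pt "0.003 0 0.0008 0 0 0 -1" --pt "0 0 0 0 0 0 -1" --pt "0 0 0 0 0 0 -1" --newtons 80

```text
t: 15.1
tcp_pos: [0.4644, 0.0278, 0.2246]
tool_rot: [-0.065, 0.982, 0.01, 0.174]
force: [1.7, 0.7, 8.1]
finger_gap: 0.45
gripper_force: 79.3
```

```bash
cat > lev.py <<'E'
from g import *
go(tilt=-20)
F=Rp.inv().apply(manip.sense()['force']);print('tangential',F@[.765,0,.644],'radial',F@[-.644,0,.765])
s=snap('side');P=cloud(s)
Q=Rp.inv().apply(P.reshape(-1,3)-O).reshape(P.shape)*1000
x,y,z=Q[...,0],Q[...,1],Q[...,2]
d=np.hypot(z-100,x-35);a=np.arctan2(z-100,x-35)-np.pi/2+.3
for lo,hi in((40,70),(70,100),(100,130)):
    k=(abs(y+118)<7)&(d>lo)&(d<hi)&(x>-60)&(a>.2)&(a<1.3);print('arm',k.sum(),np.median(a[k]))
cv2.imwrite('pics/lev%d.png'%int(manip.sense()['t']*10),cv2.resize(s['image'][160:290,220:380],None,fx=4.6,fy=4.6,interpolation=cv2.INTER_CUBIC)[...,::-1])
E
python3 lev.py; ls pics
```

```text
press mm [ -78.2 -116.7  224.6] t 15.1 F(press) [1.7 0.5 8.1] gap 0.45042994517956203 gf 79.3183558434248 rotvec deg [-0.14  0.13  0.09]
tangential 6.57177337500409 radial 5.115900810467045
arm 39 0.8956780000182245
arm 38 0.9079982310078039
arm 44 0.9021306500251733
c.png
d.png
e.png
f.png
i.png
j.png
lev151.png
side0.png
top0.png
```

The arm reads about 0.90 rad, but the gap is shrinking (38 mm) and the TCP is about 22 mm ahead of the grip, so the pads are sliding off. A friction grip isn't dependable. I'll release and push the grip from behind with shut fingers, a positive contact.

>>> drive_tool --pt "0 0 0 0 0 0 1" --pt "0 0 0 0 0 0 1" --pt "0 0 0 0 0 0 1" --pt "0 0 0 0 0 0 1" --pt "0 0 -0.02 0 5 0 1" --pt "0 0 -0.03 0 5 0 1" --pt "0 0 -0.03 0 5 0 -1" --pt "0 0 -0.03 0 5 0 -1" --pt "0 0 -0.02 0 0 0 -1" --pt "0 0 0 0 0 0 -1" --newtons 40

```text
t: 16.15
tcp_pos: [0.4424, 0.0253, 0.3514]
tool_rot: [-0.065, 0.998, -0.0, -0.0]
force: [-0.4, -0.2, 0.0]
finger_gap: 0.327
gripper_force: 0.0
```

```bash
python3 g.py '[(115,-115,335),(115,-115,258)]'; python3 m.py | sed -n 3,4p
python3 - <<'E'
from g import *
s=np.load('top.npz');P=cloud(s);x=(P-O)@Rp.as_matrix()*1000
k=(abs(x[...,1]+115)<25)&(x[...,2]>235)&(x[...,2]<275)&(x[...,0]>40)&(x[...,0]<130);print('grip',k.sum(),x[k].mean(0))
k=(abs(x[...,1]+115)<14)&(x[...,2]>130)&(x[...,2]<175)&(x[...,0]<-55)&(x[...,0]>-130);print('catch',k.sum(),x[k].mean(0))
cv2.imwrite('pics/k.png',cv2.resize(s['image'][140:330,190:410],None,fx=3.6,fy=3.1,interpolation=cv2.INTER_CUBIC)[...,::-1])
E
```

```text
press mm [-100.4 -116.4  351.4] t 16.15 F(press) [-0.4 -0.2  0. ] gap 0.3274952892771401 gf 0.0 rotvec deg [-0.03 -0.04  0.01]
(115, -115, 335) tool shift mm [-215.4    1.4   16.3]
(115, -115, 258) tool shift mm [-0.1  0.  77. ]
grip 7119 [0.4334 0.0613 0.6646] ((428.88116455078125, 51.42848587036133), (79.23945617675781, 123.79156494140625), 89.96343231201172)
post 39 [0.5114 0.2677 0.0883] ((511.44482421875, 267.7843933105469), (12.543601036071777, 11.945050239562988), 45.923954010009766)
grip 327 [  79.69504023 -114.56895411  260.40029232]
catch 10 [-111.05424711 -108.41025974  150.75927607]
```

View pics/k.png

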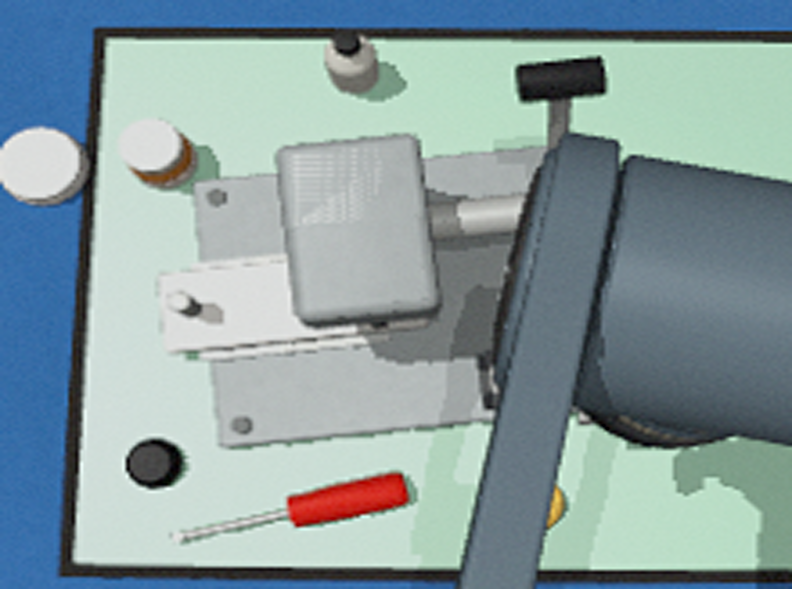

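The lever is back at rest (562,78), the tray is home and the catch is still forward (tip seen at press (-111, 151)). Now I go over and behind the grip.

>>> drive_tool --pt "-0.024 0.0014 0 0 0 0 -1" --pt "-0.024 0 0 0 0 0 -1" --pt "-0.024 0 0 0 0 0 -1" --pt "-0.024 0 0 0 0 0 -1" --pt "-0.024 0 0 0 0 0 -1" --pt "-0.024 0 0 0 0 0 -1" --pt "-0.024 0 0 0 0 0 -1" --pt "-0.024 0 0 0 0 0 -1" --pt "-0.024 0 0 0 0 0 -1" --pt "0 0 0 0 0 0 -1"

```text
t: 17.2
tcp_pos: [0.6556, 0.0547, 0.3444]
tool_rot: [-0.065, 0.998, 0.001, -0.005]
force: [0.6, -0.2, -0.3]
finger_gap: -0.006
gripper_force: 0.0
```

```bash
python3 g.py '[(115,-115,335),(115,-115,258)]'
```

```text
press mm [ 114.9 -114.8  344.4] t 17.2 F(press) [ 0.6 -0.3 -0.3] gap -0.006316989404179431 gf 0.0 rotvec deg [ 0.12 -0.55 -0.02]
(115, -115, 335) tool shift mm [-0.2 -0.2  9.4]
(115, -115, 258) tool shift mm [-0.7 -0.2 77. ]
```

>>> drive_tool --pt "0 0 0.02 0 -0.5 0 -1" --pt "0 0 0.02 0 0 0 -1" --pt "0 0 0.02 0 0 0 -1" --pt "0 0 0.018 0 0 0 -1" --pt "0 0 0.008 0 0 0 -1" --pt "0 0 0 0 0 0 -1"

```text
t: 17.8
tcp_pos: [0.6525, 0.0548, 0.2595]
tool_rot: [-0.065, 0.998, 0.001, -0.002]
force: [0.7, -0.3, 0.6]
finger_gap: -0.001
gripper_force: 0.0
```

```bash
python3 g.py '[(106,-115,258)]'
python3 - <<'E'
import numpy as np
a=np.linspace(0,1.04,14);p=np.c_[35-160*np.sin(a-.3)+23,100+160*np.cos(a-.3)+5+5*np.minimum(a,1)]
print(p[[0,-1]]);print(np.c_[a[1:],-np.diff(p,axis=0)].round(1))
E
```

```text
press mm [ 111.9 -114.3  259.5] t 17.8 F(press) [ 0.7 -0.4  0.6] gap -0.0010752304012318324 gf 0.0 rotvec deg [ 0.13 -0.17 -0.03]
(106, -115, 258) tool shift mm [ 5.8 -0.7  1.5]
[[105.28323307 257.85383826]
 [-49.88606586 228.1549694 ]]
[[ 0.1 12.4 -3.7]
 [ 0.2 12.6 -2.7]
 [ 0.2 12.7 -1.7]
 [ 0.3 12.8 -0.7]
 [ 0.4 12.8  0.4]
 [ 0.5 12.7  1.4]
 [ 0.6 12.5  2.4]
 [ 0.6 12.2  3.4]
 [ 0.7 11.9  4.3]
 [ 0.8 11.5  5.3]
 [ 0.9 11.   6.2]
 [ 1.  10.4  7. ]
 [ 1.   9.8  8. ]]
```

>>> drive_tool --pt "0.0065 -0.0007 0.0015 0 0 0 -1" --pt "0.0124 0 -0.0037 0 0 0 -1" --pt "0.0126 0 -0.0027 0 0 0 -1" --pt "0.0127 0 -0.0017 0 0 0 -1" --pt "0.0128 0 -0.0007 0 0 0 -1" --pt "0.0128 0 0.0004 0 0 0 -1" --pt "0.0127 0 0.0014 0 0 0 -1" --pt "0 0 0 0 0 0 -1"

```text
t: 18.6
tcp_pos: [0.5732, 0.0433, 0.2699]
tool_rot: [-0.065, 0.998, 0.0, 0.004]
force: [3.0, 0.5, 2.8]
finger_gap: 0.0
gripper_force: 1.8
```

```bash
python3 lev.py; python3 -c "
import numpy as np
a=.48;print(35-160*np.sin(a-.3)+23,100+160*np.cos(a-.3)+7.4)"
```

```text
press mm [  31.7 -115.5  269.9] t 18.6 F(press) [3.1 0.1 2.8] gap 8.530056028443231e-05 gf 1.832906361669302 rotvec deg [ -0.02 -19.5   -0.03]
tangential 4.178460868736048 radial 0.19916421640738546
arm 43 0.4786685409303956
arm 43 0.4811750037259174
arm 44 0.47234842852444286
29.355268251868132 264.8149908460994
```

Lever at 0.48, pushed from behind, but the tool is 5 mm high. I'll lower it and go on.

>>> drive_tool --pt "0.001 0 0.005 0 0 0 -1" --pt "0.0125 0 0.0034 0 0 0 -1" --pt "0.0122 0 0.0042 0 0 0 -1" --pt "0.0119 0 0.0048 0 0 0 -1" --pt "0.0115 0 0.0055 0 0 0 -1" --pt "0 0 0 0 0 0 -1"

```text
t: 19.25
tcp_pos: [0.5242, 0.0369, 0.2436]
tool_rot: [-0.065, 0.998, 0.0, 0.001]
force: [4.8, -1.2, 2.7]
finger_gap: -0.004
gripper_force: 2.3
```

```bash
python3 lev.py; python3 -c "
import numpy as np
for a in(.8,1,1.04):print(35-160*np.sin(a-.3)+23,100+160*np.cos(a-.3)+8)"
```

```text
press mm [ -17.8 -115.5  243.6] t 19.25 F(press) [ 4.6 -1.8  2.7] gap -0.0041089665789189045 gf 2.298331819474697 rotvec deg [  0.03 -19.84  -0.03]
tangential 5.291014965820073 radial -0.9269976273398814
arm 33 0.7741132435900726
arm 43 0.7831512821523263
arm 46 0.7834157654275684
-18.70808617667248 248.41320990245964
-45.07482995803056 230.37474996551816
-49.88606586050321 226.1549693967341
```

>>> drive_tool --pt "0.008 0 0.0035 0 0 0 -1" --pt "0.008 0 0.004 0 0 0 -1" --pt "0.008 0 0.0045 0 0 0 -1" --pt "0.006 0 0.0035 0 0 0 -1" --pt "0.002 0 0.001 0 0 0 -1" --pt "0 0 0 0 0 0 -1" --pt "0 0 0 0 0 0 -1"

```text
t: 20.0
tcp_pos: [0.497, 0.0332, 0.2281]
tool_rot: [-0.064, 0.998, 0.001, 0.006]
force: [9.0, 0.8, -2.1]
finger_gap: 0.002
gripper_force: 4.5
```

```bash
python3 lev.py; ls pics
```

```text
press mm [ -45.2 -115.6  228.1] t 20.0 F(press) [ 9.  -0.4 -2.1] gap 0.0017441775519253877 gf 4.5405688136816025 rotvec deg [  0.03 -19.35  -0.08]
tangential 5.555243716368489 radial -7.3585342956948105
arm 39 0.9642225239949387
arm 40 0.9809750980093925
arm 46 0.97756302796483
c.png
d.png
e.png
f.png
i.png
j.png
k.png
lev151.png
lev186.png
lev193.png
lev200.png
side0.png
top0.png
```

Lever about 0.975 rad; push slightly more to seat it on the stop.

>>> drive_tool --pt "0.002 0 0.0015 0 0 0 -1" --pt "0.002 0 0.0015 0 0 0 -1" --pt "0 0 0 0 0 0 -1" --pt "0 0 0 0 0 0 -1" --pt "0 0 0 0 0 0 -1" --pt "0 0 0 0 0 0 -1"

```text
t: 20.65
tcp_pos: [0.4964, 0.033, 0.2275]
tool_rot: [-0.064, 0.998, 0.001, 0.01]
force: [10.6, 5.0, 8.4]
finger_gap: 0.0
gripper_force: 7.3
```

```bash
python3 lev.py; cp pics/lev20*.png /tmp; ls pics|grep lev2
```

```text
press mm [ -45.8 -115.8  227.5] t 20.65 F(press) [11.2  3.5  8.4] gap 0.0002862686291569296 gf 7.34899565577507 rotvec deg [ -0.02 -18.84  -0.11]
tangential 13.969592987195199 radial -0.7959237335201177
arm 41 0.9590260777795352
arm 40 0.9789500770416195
arm 45 0.9857331607346576
lev200.png
lev207.png
```

```bash
python3 m.py|sed -n 4p
python3 - <<'E'
from h import *
cv2.imwrite('pics/z.png',np.hstack([cv2.resize(np.load(n+'.npz')['image'][y:y+190,x:x+220],(400,345)) for n,x,y in(('side',200,140),('top',190,140))])[...,::-1])
E
```

```text
post 38 [0.5115 0.2679 0.0883] ((511.59088134765625, 267.9685974121094), (12.614697456359863, 12.23475456237793), 49.1023063659668)
```

View pics/z.png

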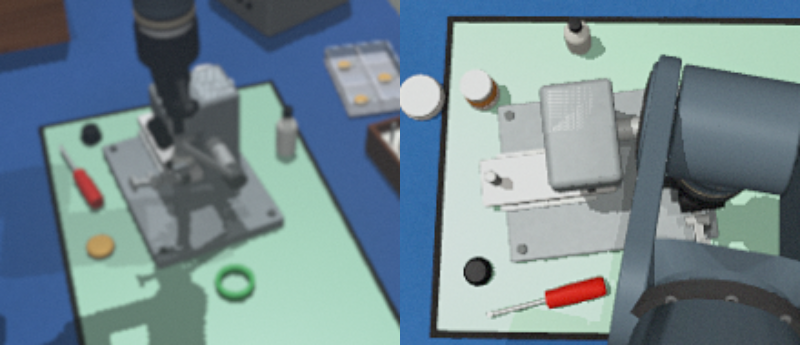

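The lever is on its stop: the force rose to 14 N tangential with no further travel. The fingers sit behind the T-grip (160,130), the catch is forward (150,182), the tray post is home (492,178) and the bystanders are in place. Handing in.

```bash
python3 -c "
from station import manip
print(manip.sign_off())"
```

```text
the job is handed in; nothing more can be done
None
```

I handed the job in at about 21 s with the tray home, the catch flipped forward and shut fingers holding the lever on its stop at about 14 N; the first pull, by gripping the T-handle, slipped, so I released it and pushed from behind, and sign-off returned no verdict.

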